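# Clip the work lamp's snap hook onto the bench eye

### The arm

A 6-joint arm with a two-finger parallel gripper is mounted at the origin on the work surface. World frame = base frame: x ahead of the robot, y to its left, z up, the work surface at z = 0. Lengths are in m, angles in rad, forces in N, time in s.
With the tool pointing down it reaches from about 0.325 to 0.775 m from the base axis. Payload 5.5 kg.
Tool frame: the origin (TCP) lies on the front face of the gripper's body, between the roots of the fingers; the fingertips stand 80 mm ahead of it and the grasp point (between the pads) lies 61 mm ahead of it; z points along the fingers, y is the line along which they close (so a half turn about z gives the same grasp; the last joint's range is limited). The gripper opens to 88 mm and grips with 3 to 60 N. Pads are 20 mm wide; open, the fingers measure 115 mm over their backs; the gripper's body (75 mm by 178 mm) begins 61 mm behind the grasp point.
Start: joints at [1.22, 0.091, 1.231, -0, 1.82, -0.057], TCP at [0.174, 0.574, 0.303] pointing down, gripper open.
Joint ranges: [-2.87, 2.87], [-0.86, 2.18], [0.17, 2.46], [-1.51, 4.65], [0.06, 2.69], [-2.65, 2.65]. Speed limits (rad/s): [2.57, 2.57, 3.01, 3.14, 3.14, 3.14].

### API

Orientations are given as a unit quaternion [x, y, z, w].
In Python, from station import * gives the robot as it stands. Calls block until the motion is done:
- movep(position, orientation): joint-space move of the TCP to a pose.
- movel(position, ori=None, max_speed=0.15): straight line of the TCP; ori=None keeps the orientation; max_speed is the mean speed in m/s.
- move_j(angles): joint-space move.
- open_gripper() and grab(newtons=None): open the fingers fully, or close them until they stop; newtons is the grip in N (None keeps the last).
- pause(seconds).
- inverse_kinematics(position, orientation): joint angles nearest the present ones, or None.
- read_camera(name): name is "side" or "top" or "wrist"; returns (picture, depth): 384x512x3 uint8, red, green, blue; 384x512 float32, m along the optical axis (not along the pixel's ray), 0 where there is no reading.
- calibration(name): a dict with "K" (3x3 intrinsics, pixels), "world_from_camera" (4x4, takes a point from camera to world coordinates). Camera axes: x right, y up, looking along -z (the intrinsics and any distortion apply to the point x, -y, -z); pixel columns grow to the right and rows downward; lengths in m; the calibration is good to about 2 mm. The wrist camera is an equidistant fisheye: a pixel r from the principal point sees the ray r / f radians off the axis. A picture is of the moment at which its call begins: read the wrist's pose just before it. calibration takes no time and is no camera call; for the wrist camera it gives the pose at the moment of the call.
A pose or a line that the arm cannot do raises MotionError and nothing moves.
- finish_job(): hands the job in; it is judged then, once.
Readings, each from a call of its own:
- read_time_s(): time.
- read_joints(): joint angles.
- read_dq(): joint speeds.
- read_joint_torque(): joint torques, N m.
- read_ee_pos(): TCP position.
- read_orientation(): TCP orientation.
- read_force(): force on the tool from outside, world axes, zero at the start.
- read_torque(): the same for the moment, N m.
- read_opening(): opening from 0.0 (shut) to 1.0 (fully open).
- read_finger_force(): force on a finger pad.
Only numpy, scipy, OpenCV 4.12 (cv2) and the standard library are available. Lean on these libraries where they do the work, as an engineer would, in place of code of your own. Each camera call takes 0.05 s, during which the arm holds its last target. There are 200 camera calls.

### The job

Hang the yellow cordless work lamp from the steel eye of the lamp stand: holding it (best by the orange grip), press the sprung gate of its snap hook against the eye's near bar until the bar has passed and the gate springs shut behind it. Then, still holding on, tug the lamp down firmly, with about 12 N, to prove that it has caught, and let go so that it hangs quietly from the eye. The hook's mount is plastic: never push or pull on the eye with more than 20 N, and leave the other things on the bench where they are.

Things in the scene. Friction and masses are not known exactly. Their poses are not given: they have to be found in the camera images.
- lamp: Cordless LED work lamp, 0.17 to 0.34 kg, standing on its lens. Origin: centre of its underside, z up, x from the hook's spine (orange grip) to its gate. Round body 60 mm wide, 62 mm high: white lens, yellow housing. On top, fixed rigidly, a steel snap hook (8 mm round bar, in the lamp's x-z plane) up to height 144 mm; clear inside 24 mm wide (x -12 to 12), crook's inner top at height 136.
- gate (a joint): The hook's sprung gate: brass bar 6 mm thick, hinged at its foot (lamp x 16, height 82 mm), tip at height 114. 0 = shut; grows as it is pushed inward, stop at 1.15 rad. Takes 3 N to start, 6 to 8 N wide open; springs shut by itself. A bar pressed in slips off its tip after 20 to 31 mm from first touch, low ones only when the hook is then drawn down and the bar rides up into the crook.
- grip (a point): Middle of the hook's flat orange grip, on the lamp (lamp frame x -21, y 0, height 110 mm). The grip is 18 mm wide in x (-30 to -12), 10 mm thick in y, from height 66 to 130: pinch it across y.
- mouth (a point): Best place on the gate to press the bar against, on the lamp (lamp frame x 16, y 0, height 108 mm, on the gate's axis). Above the gate is the hook's fixed nose, axis also at x 16, lowest point at height 118 mm: the bar must pass under it.
- crook (a point): Where the centre of the eye's bar lies when the lamp hangs from it: under the hook's crook (lamp frame x 0, y 0, height 133).
- stand: Heavy fixed lamp stand: foot, post and a level steel rod as arm, 8 mm thick, that ends in an eye; it does not give. Origin on the bench straight under the eye's near bar; z up, x points from the eye along the arm to the post, 245 mm away, 239 mm high (clamp knob: 255 mm). The arm is set by hand in a clamp block on the post: its height and reach differ a little each time (see eye_bar).
- eye_bar (a point): Nominal centre of the eye's near bar (the side away from the arm), 215 mm above the bench. This is a mark, not a measurement: the true bar lies up to 6 mm above or below it and up to 12 mm before or behind it along the stand's x. Feel for it. Round steel 6 mm thick, running along the stand's y; axes as the stand's. The hook's gate is pressed on it moving along the stand's +x.
- eye_centre (a point): Nominal centre of the eye (off as eye_bar is): a rigid level ring of 6 mm bar, twelve-sided, about 33 mm clear inside, 45 mm outside, 19 mm from the near bar along the stand's x.
- dye_a: Red dye bottle with black cap, 40 mm in diameter, 95 mm high, origin at its foot. Leave alone.
- dye_b: Blue dye bottle with black cap, 40 mm in diameter, 95 mm high, origin at its foot. Leave alone.
- edge_paint: Brown jar with white lid, 52 mm in diameter, 55 mm high, origin at its foot. Leave alone.
- weight: Brass weight with a knob, 52 mm in diameter, 58 mm high, origin at its foot. Leave alone.
- hammer: Hammer with wooden handle, about 260 mm long, lying on the bench, origin at its underside. Leave alone.
- slicker: Small turned dark wood edge slicker standing upright, 34 mm in diameter, 74 mm high, origin at its foot. Leave alone.
- tray: Black hardware tray with rivets, 150 by 100 by 30 mm, origin under its centre. Leave alone.

How it is judged:
By the outcome, as a careful person would: the job done as asked, in the order asked, and still so for the second after the job is handed in, with the robot touching nothing.
It also fails if it takes over 70 s, if anything falls off the work surface, if the arm or the gripper's body presses on something with over 40 N, if the wrist force passes 120 N, or if a joint passes its speed limit or range.

## Working session

There is one attempt and no reset: what is moved stays moved. The work goes in short steps, each a Python script; the robot and the scene stay as the last script left them, time stands still between calls to the robot, and variables do not carry over. Pictures are saved under pics/ and viewed, at most 10 in all, crops included, and the job is handed in when it is done.

```bash
mkdir -p pics; ls
python3 - <<'E'
from station import *
import cv2,numpy as np
ims=[]
for n in("side","top"):
    p,d=read_camera(n); np.savez(f"pics/{n}.npz",p=p,d=d); c=calibration(n); print(n,c["K"],c["world_from_camera"])
    cv2.imwrite(f"pics/{n}.png",cv2.cvtColor(p,cv2.COLOR_RGB2BGR))
print(read_orientation(),read_time_s())
E
```

```text
pics
side [[348.56741487   0.         252.00720822]
 [  0.         348.56741487 197.04595033]
 [  0.           0.           1.        ]] [[ 0.93620099  0.15460412 -0.31563471  0.24871663]
 [-0.35073765  0.46871768 -0.81073228 -0.81590162]
 [ 0.02260102  0.86971334  0.49303945  0.65024042]
 [ 0.          0.          0.          1.        ]]
top [[455.75354317   0.         260.76773135]
 [  0.         455.75354317 189.66603157]
 [  0.           0.           1.        ]] [[-0.02861773  0.99003411 -0.13788937  0.34557698]
 [-0.99950271 -0.03016908 -0.00917345 -0.02479101]
 [-0.01324203  0.13755827  0.99040515  1.60984723]
 [ 0.          0.          0.          1.        ]]
[ 1.46339195e-01  9.89234078e-01 -8.66568153e-04 -1.69822437e-04] 0.1
```

View pics/side.png

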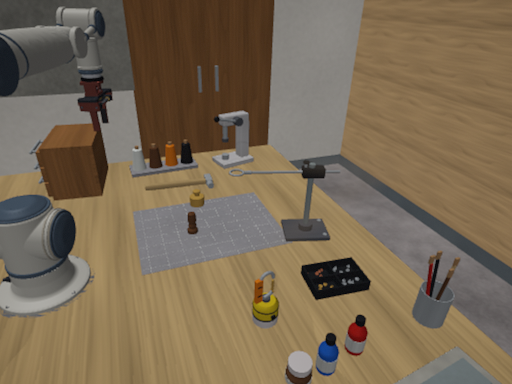

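View pics/top.png

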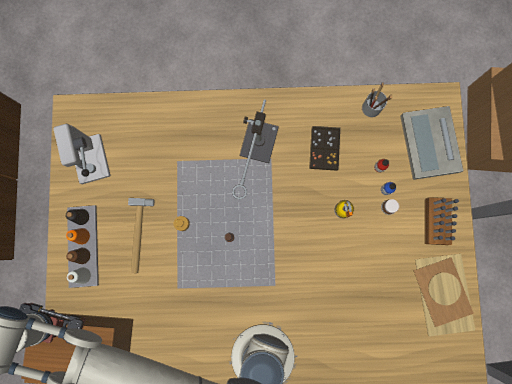

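The side view shows the lamp at about (265,305), with the eye at (237,172) and the post at (312,172). The top view has the lamp at (345,209), the eye at (239,191) and the post at (258,120). Next I'll enlarge these areas and measure them.

```bash
cat > h.py <<'E'
import numpy as np,cv2
from station import *
def ray(n,u,v):
    c=calibration(n);K=c["K"];T=np.array(c["world_from_camera"])
    d=np.array([(u-K[0][2])/K[0][0],-(v-K[1][2])/K[1][1],-1.]);return T[:3,3],T[:3,:3]@d
def atz(n,u,v,z):
    o,d=ray(n,u,v);return o+d*(z-o[2])/d[2]
def atd(n,u,v,dep):
    o,d=ray(n,u,v);return o+d*dep
def cloud(n):
    f=np.load(f"pics/{n}.npz");p,d=f["p"],f["d"];vv,uu=np.mgrid[0:384,0:512]
    o,_=ray(n,0,0);T=np.array(calibration(n)["world_from_camera"]);K=calibration(n)["K"]
    D=np.stack([(uu-K[0][2])/K[0][0],-(vv-K[1][2])/K[1][1],-np.ones(uu.shape)],-1)@T[:3,:3].T
    return o+D*d[...,None],p,d
E
python3 - <<'E'
from h import *
crops=[]
for n,u,v in(("side",265,298),("top",345,209),("top",248,160),("side",270,185)):
    p=np.load(f"pics/{n}.npz")["p"];r=(25,33) if n=="top" and u==345 else ((40,53) if u!=248 else(50,66))
    crops.append(cv2.resize(p[v-r[0]:v+r[0],u-r[1]:u+r[1]],(400,300),interpolation=cv2.INTER_CUBIC))
im=np.vstack([np.hstack(crops[:2]),np.hstack(crops[2:])]);cv2.imwrite("pics/crops.png",im[...,::-1])
for n in("side","top"):
    X,p,d=cloud(n);h=cv2.cvtColor(p,cv2.COLOR_RGB2HSV)
    ok=(d>0)
    if n=="side": w=np.s_[265:330,240:290]
    else: w=np.s_[190:230,325:365]
    m=np.zeros(d.shape,bool);m[w]=1
    yel=m&ok&(h[...,0]>24)&(h[...,0]<34)&(h[...,1]>180)
    org=m&ok&(h[...,0]>6)&(h[...,0]<17)&(h[...,1]>200)
    for nm,k in(("yel",yel),("org",org)):
        q=X[k];print(n,nm,len(q),q.mean(0).round(4) if len(q) else 0,q.min(0).round(3),q.max(0).round(3))
    m=ok&(X[...,2]>.18)&(X[...,2]<.245)&(X[...,0]>.3)&(abs(X[...,1])<.35)
    q=X[m]; print(n,"arm",len(q)); 
    if n=="top":print(np.c_[np.argwhere(m)[:,::-1],q.round(3)][::6])
    m=ok&(X[...,2]>.06)&(X[...,2]<.16)&(X[...,0]>.3)&(X[...,0]<.5)&(X[...,1]>-.35)&(X[...,1]<-.1); print(n,'lamp hi',X[m].mean(0),m.sum())
for a in((345,209),):print(atz("top",*a,.05))
E
```

```text
side yel 403 [ 0.4839 -0.3136  0.0514] [ 0.46  -0.329  0.026] [ 0.514 -0.277  0.075]
side org 155 [ 0.4676 -0.304   0.1025] [ 0.46  -0.31  -0.001] [ 0.525 -0.167  0.13 ]
side arm 627
side lamp hi [ 0.47760487 -0.3044566   0.09398059] 380
top yel 100 [ 0.4855 -0.2818  0.0606] [ 0.46  -0.32   0.045] [ 0.514 -0.266  0.07 ]
top org 14 [ 0.4657 -0.2967  0.1267] [ 0.46  -0.302  0.103] [ 0.473 -0.293  0.135]
top arm 495
[[ 2.64e+02  9.90e+01  8.29e-01 -3.00e-02  2.17e-01]
 [ 2.65e+02  1.01e+02  8.22e-01 -3.30e-02  2.18e-01]
 [ 2.64e+02  1.04e+02  8.12e-01 -3.00e-02  2.20e-01]
 [ 2.61e+02  1.07e+02  8.05e-01 -2.00e-02  2.14e-01]
 [ 2.61e+02  1.09e+02  7.98e-01 -2.00e-02  2.13e-01]
 [ 2.61e+02  1.11e+02  7.91e-01 -2.00e-02  2.16e-01]
 [ 2.60e+02  1.12e+02  7.84e-01 -1.70e-02  2.27e-01]
 [ 2.59e+02  1.13e+02  7.81e-01 -1.30e-02  2.26e-01]
 [ 2.55e+02  1.14e+02  7.78e-01 -1.00e-03  2.28e-01]
 [ 2.61e+02  1.14e+02  7.77e-01 -2.00e-02  2.28e-01]
 [ 2.57e+02  1.15e+02  7.75e-01 -7.00e-03  2.27e-01]
 [ 2.63e+02  1.15e+02  7.73e-01 -2.60e-02  2.31e-01]
 [ 2.58e+02  1.16e+02  7.70e-01 -1.00e-02  2.32
[... 3108 characters left out ...]
-01  6.10e-02  2.17e-01]
 [ 2.43e+02  1.86e+02  5.52e-01  4.30e-02  2.20e-01]
 [ 2.33e+02  1.88e+02  5.47e-01  7.30e-02  2.21e-01]
 [ 2.34e+02  1.89e+02  5.44e-01  7.00e-02  2.20e-01]
 [ 2.46e+02  1.90e+02  5.40e-01  3.40e-02  2.15e-01]
 [ 2.33e+02  1.92e+02  5.36e-01  7.40e-02  2.12e-01]
 [ 2.46e+02  1.93e+02  5.31e-01  3.40e-02  2.16e-01]
 [ 2.34e+02  1.95e+02  5.26e-01  7.10e-02  2.14e-01]
 [ 2.35e+02  1.96e+02  5.22e-01  6.80e-02  2.17e-01]
 [ 2.36e+02  1.97e+02  5.19e-01  6.50e-02  2.20e-01]
 [ 2.42e+02  1.97e+02  5.19e-01  4.70e-02  2.16e-01]
 [ 2.40e+02  1.98e+02  5.16e-01  5.30e-02  2.16e-01]]
top lamp hi [ 0.48151696 -0.29154478  0.0908501 ] 134
[ 0.48708641 -0.29698985  0.05      ]
```

View pics/crops.png

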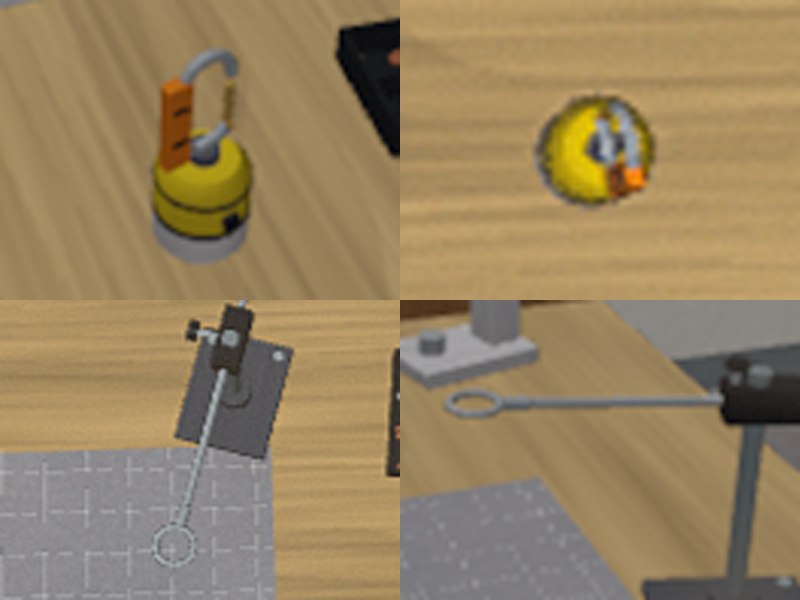

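The crops show the orange grip toward −x of the lamp and the gate toward roughly +x. The ring and the rod are both clear. I'll fit the ring and rod now and look at the lamp from the wrist camera.

```bash
cat >> h.py <<'E'
from scipy.optimize import least_squares
from scipy.spatial.transform import Rotation as R
def q_down(yaw): # tool x along world yaw, z down
    return R.from_matrix(np.array([[np.cos(yaw),np.sin(yaw),0],[np.sin(yaw),-np.cos(yaw),0],[0,0,-1]]).T).as_quat()
E
python3 - <<'E'
from h import *
for n in("top","side"):
    X,p,d=cloud(n)
    m=(d>0)&(X[...,2]>.195)&(X[...,2]<.24)&(X[...,0]>.48)&(X[...,0]<.70)&(X[...,1]>-.02)&(X[...,1]<.1)
    q=X[m]; uv=np.argwhere(m)[:,::-1]
    rod=q[(q[:,0]>.585)]; c=rod.mean(0); dr=np.linalg.svd(rod-c)[2][0]; dr*=np.sign(dr[0])
    print(n,len(q),"rod",c.round(4),dr.round(4),np.degrees(np.arctan2(dr[1],dr[0])), "zmed",np.median(rod[:,2]))
    rg=q[(q[:,0]<.566)]
    # pixel rays to z plane .215
    P=np.array([atz(n,u,v,.216)[:2] for u,v in uv[q[:,0]<.566]])
    f=least_squares(lambda s:np.hypot(*(P-s[:2]).T)-s[2],[.537,.053,.0195],loss="soft_l1",f_scale=.002)
    print(" ring",f.x.round(4),"rms",np.sqrt(np.mean(f.fun**2)).round(4),"zmed",np.median(rg[:,2]),len(rg))
    P=np.array([atz(n,u,v,.216)[:2] for u,v in uv[(q[:,0]>.585)]]);c=P.mean(0);dd=np.linalg.svd(P-c)[2][0];print(" rod px",c,np.degrees(np.arctan(dd[1]/dd[0])))
# wrist look at lamp
movep([0.45,-0.295,0.34],q_down(0.0)) if inverse_kinematics([0.45,-0.295,0.34],q_down(0.0)) is not None else print("no ik")
c=calibration("wrist");p,d=read_camera("wrist");np.savez("pics/wrist.npz",p=p,d=d,K=c["K"],T=c["world_from_camera"])
cv2.imwrite("pics/wrist.png",cv2.resize(p,None,fx=1.5,fy=1.5)[...,::-1]);print(c["K"],c["world_from_camera"],c.keys(),read_joints(),read_time_s())
E
```

```text
top 205 rod [0.6422 0.0236 0.2181] [ 0.9581 -0.2863  0.0078] -16.634663030874815 zmed 0.21802770138995609
 ring [0.5371 0.0548 0.02  ] rms 0.0031 zmed 0.21735882430272468 89
 rod px [0.6426234  0.02364395] -16.583300681823054
side 212 rod [0.6452 0.0183 0.2139] [ 0.9582 -0.286  -0.0018] -16.6215511014408 zmed 0.21431195098276795
 ring [0.5373 0.0449 0.021 ] rms 0.0038 zmed 0.2138322964969419 77
 rod px [0.64334198 0.0143639 ] -16.644786691514486
[[297.31863964   0.         254.86346299]
 [  0.         297.31863964 192.07965525]
 [  0.           0.           1.        ]] [[ 1.45641800e-03  9.66756520e-01  2.55694564e-01  5.19729047e-01]
 [-9.99998393e-01  1.67519916e-03 -6.37847133e-04 -2.94067016e-01]
 [-1.04498219e-03 -2.55693225e-01  9.66757406e-01  4.22263915e-01]
 [ 0.00000000e+00  0.00000000e+00  0.00000000e+00  1.00000000e+00]] dict_keys(['K', 'world_from_camera']) [-6.42368661e-01 -6.47550359e-02  1.32164044e+00  1.72662461e-04
  1.88476764e+00  9.27206354e-01] 3.3417
```

View pics/wrist.png

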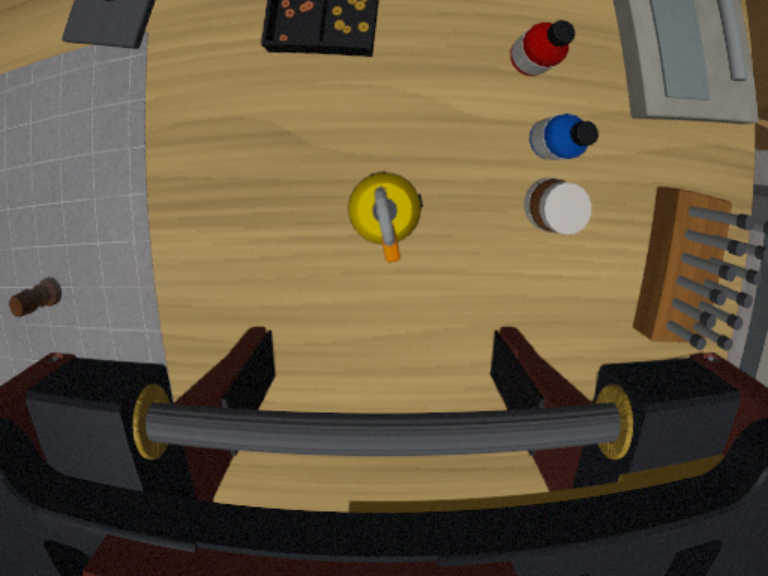

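The wrist view shows the lamp from above: the body is centred near (385,208), the crook runs from (381,190) to (388,238), and the grip's top is at (391,254). I'll measure its pose from the fisheye rays.

```bash
cat >> h.py <<'E'
def wcloud(f):
    p,d,K,T=f["p"],f["d"],f["K"],f["T"];vv,uu=np.mgrid[0:384,0:512]
    x=(uu-K[0,2])/K[0,0];y=(vv-K[1,2])/K[1,1];th=np.hypot(x,y);s=np.where(th>0,np.tan(th)/np.maximum(th,1e-9),1)
    D=np.stack([x*s,-y*s,-np.ones_like(x)],-1)@T[:3,:3].T
    return T[:3,3],D,T[:3,3]+D*d[...,None],p,d
E
python3 - <<'E'
from h import *
f=np.load("pics/wrist.npz");o,D,X,p,d=wcloud(f);h=cv2.cvtColor(p,cv2.COLOR_RGB2HSV)
m=np.zeros(d.shape,bool);m[105:180,225:290]=1
yel=m&(h[...,0]>24)&(h[...,0]<34)&(h[...,1]>200)&(X[...,2]>.02)
org=m&(h[...,0]>6)&(h[...,0]<17)&(h[...,1]>200)
hi=m&(X[...,2]>.1)
for n,k in(("yel",yel),("org",org),("hi",hi)):
    q=X[k];print(n,len(q),q.mean(0).round(4),q.min(0).round(4),q.max(0).round(4))
# circle hull of yellow at housing z~.045
q=X[hi&~org][:,:2];c=q.mean(0);print("hook yaw",np.degrees(np.arctan2(*np.linalg.svd(q-c)[2][0][::-1])),c)
q=X[hi][:,:2];c=q.mean(0);print("all yaw",np.degrees(np.arctan2(*np.linalg.svd(q-c)[2][0][::-1])),c)
q=X[hi];print(np.c_[q,org[hi]].round(4)[::4])
g=hi&~org&(X[...,2]>.138);print("crest",X[g].mean(0),g.sum())
# orange grip top
g=org&(X[...,2]>.122);print("griptop",X[g].mean(0),g.sum())
E
```

```text
yel 1299 [ 0.4932 -0.2947  0.0606] [ 0.4625 -0.3239  0.0497] [ 0.5197 -0.2665  0.4223]
org 25 [ 0.4702 -0.3025  0.1408] [ 0.4623 -0.305   0.1144] [ 0.5197 -0.2941  0.4223]
hi 459 [ 0.486  -0.2959  0.146 ] [ 0.4606 -0.305   0.109 ] [ 0.5197 -0.288   0.4223]
hook yaw -171.0896504878917 [ 0.48686219 -0.29553334]
all yaw -170.098676057308 [ 0.48595584 -0.29591079]
[[ 0.5197 -0.2941  0.4223  0.    ]
 [ 0.509  -0.291   0.1276  0.    ]
 [ 0.508  -0.289   0.1271  0.    ]
 [ 0.5082 -0.2929  0.1316  0.    ]
 [ 0.5072 -0.2891  0.1318  0.    ]
 [ 0.5072 -0.2929  0.1325  0.    ]
 [ 0.5063 -0.2891  0.1335  0.    ]
 [ 0.5064 -0.293   0.1354  0.    ]
 [ 0.5054 -0.2891  0.1339  0.    ]
 [ 0.5056 -0.293   0.1377  0.    ]
 [ 0.5044 -0.2881  0.1337  0.    ]
 [ 0.5046 -0.292   0.1375  0.    ]
 [ 0.5044 -0.2958  0.134   0.    ]
 [ 0.5037 -0.292   0.1385  0.    ]
 [ 0.5036 -0.2958  0.1369  0.    ]
 [ 0.5028 -0.2911  0.1398  0.    ]
 [ 0.5028 -0.2949  0.1393  0.    ]
 [ 0.5018 -0.2911  0.1397  0.    ]
 [ 0.5019 -0.2949  0.1405  0.    ]
 [ 0.5009 -0.2911  0.1397  0.    ]
 [ 0.5009 -0.2949  0.1406  0.    ]
 [
[... 2685 characters left out ...]
0.    ]
 [ 0.4673 -0.296   0.1302  0.    ]
 [ 0.4671 -0.3     0.1291  0.    ]
 [ 0.4672 -0.304   0.1294  1.    ]
 [ 0.4661 -0.298   0.1293  0.    ]
 [ 0.4661 -0.302   0.1292  0.    ]
 [ 0.4654 -0.296   0.131   0.    ]
 [ 0.4652 -0.3     0.1299  0.    ]
 [ 0.4654 -0.304   0.1305  1.    ]
 [ 0.4645 -0.298   0.1315  0.    ]
 [ 0.4644 -0.302   0.1309  0.    ]
 [ 0.4631 -0.296   0.1294  0.    ]
 [ 0.4632 -0.3     0.1299  0.    ]
 [ 0.4633 -0.304   0.1303  1.    ]
 [ 0.4621 -0.298   0.1294  0.    ]
 [ 0.4622 -0.302   0.1299  0.    ]
 [ 0.4612 -0.297   0.1302  0.    ]
 [ 0.4611 -0.301   0.1298  0.    ]]
crest [ 0.49249743 -0.29472606  0.15804032] 242
griptop [ 0.47010514 -0.30242566  0.14188481] 24
```

The heights agree with the given data: grip top 130, crest 144. That puts the lamp origin at about (0.4904, −0.2954) with yaw about 9.2°. I'll grasp, lift and go to the standoff.

```bash
cat >> h.py <<'E'
YS=np.radians(-16.6); DS=np.array([np.cos(YS),np.sin(YS),0]); BAR=np.array([.5189,.0602,.2125])
GX,GZ=-.022,.110
def tcp(lx,lz): # TCP so that the nominal bar lies at lamp (lx,lz)
    return BAR-DS*lx-np.array([0,0,lz])+DS*GX+np.array([0,0,GZ+.061])
def F(n=4):
    a=[]
    for _ in range(n): a.append(read_force());pause(.02)
    return np.mean(a,0)
E
python3 - <<'E'
from h import *
yl=np.radians(9.2);L=np.array([.4904,-.2954,0]);dl=np.array([np.cos(yl),np.sin(yl),0])
g=L+dl*GX+[0,0,GZ+.061];q=q_down(yl);qs=q_down(YS)
print(inverse_kinematics(g,q),inverse_kinematics(tcp(.057,.107),qs),tcp(.057,.107))
movep(g+[0,0,.08],q);movel(g,max_speed=.12);print("F0",F());grab(60);pause(.2)
print(read_opening()*88,read_finger_force(),F())
b=tcp(.057,.107)
movel(g+[0,0,b[2]-g[2]],max_speed=.1)
movep([.40,-.06,b[2]],qs);movep(b,qs);pause(.3);print(F(),read_torque(),read_opening()*88,read_time_s(),read_ee_pos()-b)
c=calibration("wrist");p,d=read_camera("wrist");np.savez("pics/wrist2.npz",p=p,d=d,K=c["K"],T=c["world_from_camera"])
s,d=read_camera("side");s=cv2.resize(s[120:250,170:343],(768,577))
cv2.imwrite("pics/w2.png",cv2.resize(np.hstack([cv2.resize(p,(768,576)),s[:576]]),(800,300))[...,::-1])
E
```

```text
[-6.28939026e-01 -1.31376125e-02  1.57056292e+00 -4.44089210e-16
  1.58416735e+00  7.81287010e-01] [ 1.09146347e-01 -3.17191094e-01  1.65506452e+00 -4.44089210e-16
  1.80371923e+00  1.96966733e+00] [0.44319252 0.08276938 0.2765    ]
F0 [ 0.33016949 -0.03319238  0.1135039 ]
10.033263016556669 59.99069809913635 [-0.32900928 -0.02399406  0.12124964]
[ 0.04891007 -0.01205944 -2.24414025] [-0.01440165  0.24880484 -0.04436832] 9.778909473434291 9.3167 [ 2.52714917e-05 -7.72653706e-04  1.38254797e-04]
```

View pics/w2.png

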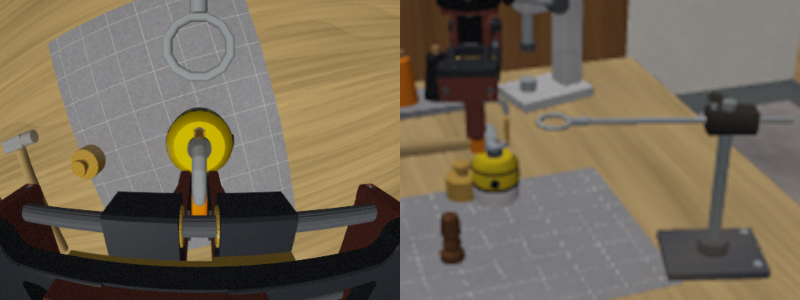

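The lamp is held upright and the ring lies straight ahead of the hook at (199,45), nearly in line with it. I'll measure the ring in the wrist depth, relative to the crook.

Run:
```python
from h import *
f=np.load("pics/wrist2.npz");o,D,X,p,d=wcloud(f)
P=read_ee_pos();O=P-DS*GX-[0,0,GZ+.061];N=np.array([-DS[1],DS[0],0])
Y=np.stack([(X-O)@DS,(X-O)@N,(X-O)[...,2]],-1)
m=(d>0)&(Y[...,0]>.035)&(Y[...,0]<.13)&(abs(Y[...,1])<.04)&(Y[...,2]>.08)&(Y[...,2]<.14)
q=Y[m];r=q[q[:,0]<.095];print(len(q),"ring z med/90%",np.percentile(r[:,2],[10,50,75,90]).round(4))
fit=least_squares(lambda s:np.hypot(*(r[:,:2]-s[:2]).T)-s[2],[.076,0,.0195],loss="soft_l1",f_scale=.002);print("ring lamp frame",fit.x.round(4))
nb=r[(abs(r[:,1]-fit.x[1])<.005)&(r[:,0]<.066)];print("near bar",nb.mean(0).round(4),np.percentile(nb[:,0],[2,98]).round(4),np.percentile(nb[:,2],[50,90]).round(4),len(nb))
h=(d>0)&(abs(Y[...,0])<.025)&(abs(Y[...,1])<.012)&(Y[...,2]>.11)&(Y[...,2]<.16)
k=Y[h];k=k[k[:,2]>.135];print("hook",k.mean(0).round(4),np.percentile(k[:,2],[50,95]),k[:,0].min(),k[:,0].max(),len(k))
```

```text
3365 ring z med/90% [0.1089 0.1103 0.1109 0.1114]
ring lamp frame [0.0748 0.0003 0.0193]
near bar [0.056  0.0004 0.1103] [0.0534 0.0587] [0.1104 0.1115] 248
hook [-0.0007  0.0002  0.1418] [0.14194706 0.14821772] -0.023074250518082526 0.01740352022409283 1718
```

By this measure the bar sits at lamp height about 108 mm, which is ideal, and 56 mm ahead, so contact should come after about 34 mm. I'll advance with force feedback.

Run:
```python
from h import *
f0=F(8);P0=read_ee_pos();B=tcp(.057,.107)
movel(B+DS*.026,max_speed=.08);pause(.2);fb=F(8);print(fb-f0)
s=.026;con=None;log=[]
while s<.075:
    s+=.001;movel(B+DS*s,max_speed=.05);f=F(2)-fb;a=-f@DS
    log.append((round(s*1e3,1),round(a,1),round(f[2],1)))
    if con is None and a>1.2: con=s
    if a>14 or (con and s-con>.030): break
for l in log:print(l,end=" ")
print("\ncontact",con,read_time_s(),read_torque(),read_ee_pos()-B-DS*s)
```

```text
[ 0.07449872  0.30012017 -0.18711426]
(27.0, np.float64(-0.0), np.float64(0.8)) (28.0, np.float64(0.1), np.float64(0.1)) (29.0, np.float64(1.1), np.float64(0.1)) (30.0, np.float64(0.3), np.float64(-0.1)) (31.0, np.float64(0.1), np.float64(0.3)) (32.0, np.float64(0.0), np.float64(-0.6)) (33.0, np.float64(0.2), np.float64(0.0)) (34.0, np.float64(-0.7), np.float64(-0.1)) (35.0, np.float64(1.3), np.float64(-0.3)) (36.0, np.float64(3.8), np.float64(0.3)) (37.0, np.float64(3.8), np.float64(0.4)) (38.0, np.float64(3.4), np.float64(-0.3)) (39.0, np.float64(4.4), np.float64(-0.3)) (40.0, np.float64(4.3), np.float64(-0.7)) (41.0, np.float64(4.9), np.float64(-0.0)) (42.0, np.float64(4.1), np.float64(0.0)) (43.0, np.float64(5.1), np.float64(-0.3)) (44.0, np.float64(5.6), np.float64(0.8)) (45.0, np.float64(6.1), np.float64(-0.1)) (46.0, np.float64(5.0), np.float64(0.6)) (47.0, np.float64(4.9), np.float64(-0.4)) (48.0, np.float64(5.1), np.float64(-1.3)) (49.0, np.float64(5.7), np.float64(-1.0)) (50.0, np.float64(5.4), np.float64(-0.8)) (51.0, np.float64(4.2), np.float64(-1.3)) (52.0, np.float64(4.5), np.float64(-3.0)) (53.0, np.float64(4.9), np.float64(-2.7)) (54.0, np.float64(4.3), np.float64(-3.1)) (55.0, np.float64(3.7), np.float64(-3.8)) (56.0, np.float64(4.1), np.float64(-4.1)) (57.0, np.float64(3.2), np.float64(-4.6)) (58.0, np.float64(2.7), np.float64(-5.8)) (59.0, np.float64(1.5), np.float64(-6.9)) (60.0, np.float64(-0.2), np.float64(-8.7)) (61.0, np.float64(-0.3), np.float64(-9.7)) (62.0, np.float64(-0.3), np.float64(-8.7)) (63.0, np.float64(-0.5), np.float64(0.2)) (64.0, np.float64(-0.4), np.float64(-0.3)) (65.0, np.float64(0.9), np.float64(1.6)) 
contact 0.035 21.4083 [ 0.07333179  0.35133607 -0.04631484] [-3.93527108e-05  1.38666726e-05  1.51906233e-05]
```

Contact came at 35 mm, and at 63 mm the force snapped back to zero, so the bar has passed the gate. Now I'll centre the bar under the crook and tug down.

Run:
```python
from h import *
A=read_ee_pos();A=A-DS*.008;movel(A,max_speed=.05);pause(.2);fb=F(8)
z=0;log=[]
z=.018;movel(A-[0,0,z],max_speed=.04)
while z<.034:
    f=F(2)-fb;log.append((round(z*1e3,2),f.round(1).tolist()))
    if f[2]>11.8 or np.hypot(*f[:2])>8: break
    z+=.0007 if f[2]<2 else .00025
    movel(A-[0,0,z],max_speed=.03)
print(*log[::3],log[-1],sep="\n")
for _ in range(5): pause(.15);print((F(3)-fb).round(1))
print(z,read_ee_pos()-A,read_time_s())
```

```text
(18.0, [-0.3, 0.2, 0.1])
(20.1, [-0.3, 0.2, 0.4])
(22.2, [0.4, -0.0, 0.1])
(24.3, [0.5, 0.4, -0.1])
(26.4, [-1.1, -0.4, 5.0])
(27.15, [-2.0, -0.1, 9.9])
(27.9, [-3.8, 0.3, 11.0])
(28.15, [-4.1, 0.0, 12.6])
[-3.8  0.  12.5]
[-3.8 -0.2 12.9]
[-3.8  0.2 12.4]
[-3.8 -0.3 11.5]
[-4.4  0.  12.9]
0.02814999999999999 [ 1.62705332e-04  3.17277095e-05 -2.62224833e-02] 29.0667
```

The eye holds against about 12.5 N. I'll relax until only the lamp's weight remains, release and withdraw.

Run:
```python
from h import *
A=read_ee_pos()+[0,0,.0005];s=0;z=0
for i in range(14):
    f=F(3)
    if f[2]<.8: break
    z+=.0002; s+=.0003 if f@DS<-1 else 0
    movel(A+[0,0,z]-DS*s,max_speed=.03)
print(i,z,s,f.round(1),read_time_s())
open_gripper();pause(.3)
P=read_ee_pos();movel(P+[0,0,.11]-DS*.0,max_speed=.08);movel(read_ee_pos()-DS*.08,max_speed=.15);pause(1.)
c=calibration("wrist");p,d=read_camera("wrist");t,_=read_camera("side");
pause(1.);t2,_=read_camera("side");print(np.abs(t[100:260,180:300].astype(int)-t2[100:260,180:300]).mean())
s=cv2.resize(t2[130:230,190:323],(400,300));cv2.imwrite("pics/end.png",np.hstack([cv2.resize(p,(400,300)),s])[...,::-1]);print(read_force(),read_time_s())
```

```text
3 0.0006000000000000001 0.0003 [ 1.5 -0.4 -0.8] 30.0167
0.5665104166666667
[ 0.07967664 -0.01311969 -0.00482449] 35.9333
```

View pics/end.png

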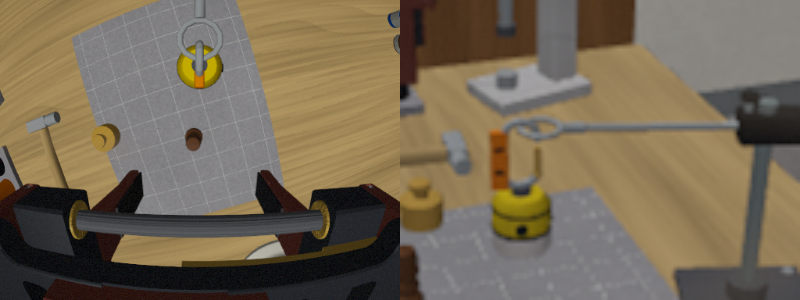

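Both views show the lamp hanging upright from the eye, with the gate closed at about (537,160) and the robot clear of it. I'll let it settle and hand the job in.

Run:
```python
from h import *
pause(8);print(read_time_s(),finish_job())
```

```text
the job is handed in; nothing more can be done
43.9333 None
```

The lamp hangs quietly from the eye with its gate shut, after a 12.5 N tug that held; the job was handed in at 43.9 s with the robot clear of everything.

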